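Load the cleaned microscope optics into the carrying rack in fitting order

ROBOT

A 6-joint arm with a two-finger parallel gripper is mounted at the origin on the work surface. World frame = base frame: x ahead of the robot, y to its left, z up, the work surface at z = 0. Lengths are in mm, angles in rad, forces in N, time in s.
With the tool pointing down it reaches from about 300 to 775 mm from the base axis. Payload 14.6 kg.
Tool frame: the origin (TCP) lies on the centre line of the jaws, within the pads' length; the fingertips stand 19 mm ahead of it and the grasp point (between the pads) is the TCP (bot.tip_reach is the distance from the TCP to the fingertips, in mm); z points along the fingers, y is the line along which they close (so a half turn about z gives the same grasp; the last joint's range is limited). The gripper opens to 85 mm and grips with 20 to 120 N. Pads are 22 mm wide; open, the fingers measure 114 mm over their backs; the gripper's body (76 mm by 85 mm) begins 54 mm behind the grasp point. The pads swing forward as they close: fully open they stand 13 mm farther back than shut.
Start: joints at [-1.398, 0.3, 1.521, -0, 1.321, -0.067], TCP at [130.623, -534.254, 250.281] pointing down, gripper open.
Joint ranges: [-3.03, 3.03], [-0.79, 2.21], [0.23, 2.52], [-1.04, 4.18], [0, 3.07], [-2.55, 2.55]. Speed limits (rad/s): [2.22, 2.22, 2.57, 3.14, 3.14, 3.14].

INTERFACE

Orientations are given as a unit quaternion [w, x, y, z].
In Python, from rig import bot gives the robot as it stands. Calls block until the motion is done:
- bot.move_to(position, orientation): joint-space move of the TCP to a pose.
- bot.servo_line(position, attitude=None, speed=150, until_force=None): straight line of the TCP; attitude=None keeps the orientation; speed is the mean speed in mm/s. With until_force (N) it stops when the force on the tool has changed by that much, and returns True; else False.
- bot.move_joints(angles): joint-space move.
- bot.move_gripper(opening, grip_force=None): finger opening in mm; grip_force is the grip in N (None keeps the last); returns when the fingers have stopped.
- bot.dwell(seconds).
- bot.ik(position, orientation): joint angles nearest the present ones, or None.
- bot.read_state(): the state.
- bot.read_camera(name): name is "scene" or "top" or "wrist"; returns a dict with "image" (384x512x3 uint8, blue, green, red), "depth" (384x512 float32, mm along the optical axis (not along the pixel's ray), 0 where there is no reading), "fovy" (degrees; the focal length in pixels is half the picture's height over the tangent of half this angle, whatever the lens; pixels are square), "cx", "cy" (the principal point, pixels), "eye" and "attitude" of the camera in the world; the wrist camera has in their place "mount" (4x4, takes a point from camera to tool coordinates, whose origin is the TCP and whose axes are the flange's). Camera axes: x right, y down, z forward; pixel columns grow to the right and rows downward; lengths in mm; the calibration is good to about 2 mm. A picture is of the moment at which its call begins: read the wrist's pose just before it.
A pose or a line that the arm cannot do raises bot.MotionError and nothing moves.
- bot.finish_job(): hands the job in; it is judged then, once.
The state is a dict: "clock": time; "joint_positions": joint angles; "qvel": joint speeds; "effort": joint torques, N m; "ee_pos": TCP position; "tool_rot": TCP orientation; "ft_force": force on the tool from outside, world axes, zero at the start; "moment": the same for the moment, N m; "grip_width": finger opening in mm; "grip_force": force on a finger pad.
Only numpy, scipy, OpenCV 4.12 (cv2) and the standard library are available. Lean on these libraries where they do the work, as an engineer would, in place of code of your own. Each camera call takes 0.05 s, during which the arm holds its last target. There are 200 camera calls.

TASK

Four cleaned microscope optics stand on the rubber pads of the aluminium strip in the order in which they will be fitted, counted from the end with the ball-topped post. Move them into the four pockets of the carrying rack in the same order, again counted from the rack's own post end, so that each stands upright on the floor of its pocket. Set the glass down gently, never tip it over, and leave the dispenser bottle standing where it is.

Things in the scene. Friction and masses are not known exactly. Their poses are not given: they have to be found in the camera images.
- eyepiece_tall: tall black microscope eyepiece standing upright, 70 mm high: bright steel sleeve 32 mm across up to 24 mm, black body 40 mm across from 24 to 60 mm, rubber eyecup 36 mm across from 60 to 70 mm; small glass on top; about 110 g; origin at the centre of its underside, z up along its axis
- eyepiece_short: short slim microscope eyepiece standing upright, 44 mm high: 28 mm across all the way, steel up to 18 mm, black above; small glass on top; about 70 g; origin at the centre of its underside, z up
- lens_wide: squat wide auxiliary objective lens, black ring 48 mm across and 36 mm high, straight sided, its top nearly filled by a bright glass disc; about 140 g; origin at the centre of its underside, z up
- prism_square: square aluminium prism housing, 36 x 36 mm and 50 mm high, small round window in its top and one in its -x side; about 130 g; origin at the centre of its underside, x and y along its sides, z up; turned up to 15 degrees against the row
- pad_tall: fixed black rubber disc, 56 mm across, 4 mm thick, under the tall eyepiece at the start; origin at the centre of its underside (6 mm above the table). +y runs along the strip towards its post end. Pads sit 72 mm apart in a row on a fixed 330 x 70 x 6 mm aluminium strip; its 10 mm post, 57 mm high with a black ball, stands 57 mm beyond the end pad's centre
- pad_short: fixed black rubber disc, 56 mm across, 4 mm thick, under the short eyepiece at the start; origin at the centre of its underside (6 mm above the table). +y runs along the strip towards its post end. Pads sit 72 mm apart in a row on a fixed 330 x 70 x 6 mm aluminium strip; its 10 mm post, 57 mm high with a black ball, stands 57 mm beyond the end pad's centre
- pad_wide: fixed black rubber disc, 56 mm across, 4 mm thick, under the wide lens at the start; origin at the centre of its underside (6 mm above the table). +y runs along the strip towards its post end. Pads sit 72 mm apart in a row on a fixed 330 x 70 x 6 mm aluminium strip; its 10 mm post, 57 mm high with a black ball, stands 57 mm beyond the end pad's centre
- pad_square: fixed black rubber disc, 56 mm across, 4 mm thick, under the square prism housing at the start; origin at the centre of its underside (6 mm above the table). +y runs along the strip towards its post end. Pads sit 72 mm apart in a row on a fixed 330 x 70 x 6 mm aluminium strip; its 10 mm post, 57 mm high with a black ball, stands 57 mm beyond the end pad's centre
- rack: fixed rack, turned any way: grey floor, its top 4 mm above the table, black rims to 10 mm, four pockets in a row along y, each 68 (y) x 84 (x) mm inside. Origin on the table under the row's middle; pocket centres at x = 0, y = +108, +36, -36, -108 mm. Its 10 mm post with a black ball, 55 mm high, is at y = +165 mm, so y = +108 mm is the first pocket from the post end
- dispenser: loose glass dispenser bottle with a steel cap, 68 mm across and 92 mm high, standing straight ahead of the robot, beyond the gap between strip and rack; a bystander to leave alone; origin at the centre of its underside
Not all that is in view belongs to the job. What is shaped like the eyepiece_short but red is not meant.

How it is judged (in metres and radians):
At the end, for the whole second after the job is handed in: Each optic stands upright (0.12 rad), released and at rest on the floor (4 mm) of its own pocket (centre within 22 mm along, 31 mm across), in the order of their starting pads, each row counted from its own post end; the bottle is upright and within 30 mm of its start (x of eyepiece_tall in the frame of rack between -0.031 and 0.031 m and z of eyepiece_tall in the frame of rack between 0 and 0.008 m and angle between each of eyepiece_tall, eyepiece_short, lens_wide, prism_square's own z axis and vertical below 0.12 rad and linear speed of each of eyepiece_tall, eyepiece_short, lens_wide, prism_square below 0.02 m/s and (y of eyepiece_tall in the frame of rack between -0.13 and -0.086 m or y of eyepiece_tall in the frame of rack between -0.058 and -0.014 m or y of eyepiece_tall in the frame of rack between 0.014 and 0.058 m or y of eyepiece_tall in the frame of rack between 0.086 and 0.13 m) and x of eyepiece_short in the frame of rack between -0.031 and 0.031 m and z of eyepiece_short in the frame of rack between 0 and 0.008 m and (y of eyepiece_short in the frame of rack between -0.13 and -0.086 m or y of eyepiece_short in the frame of rack between -0.058 and -0.014 m or y of eyepiece_short in the frame of rack between 0.014 and 0.058 m or y of eyepiece_short in the frame of rack between 0.086 and 0.13 m) and x of lens_wide in the frame of rack between -0.031 and 0.031 m and z of lens_wide in the frame of rack between 0 and 0.008 m and (y of lens_wide in the frame of rack between -0.13 and -0.086 m or y of lens_wide in the frame of rack between -0.058 and -0.014 m or y of lens_wide in the frame of rack between 0.014 and 0.058 m or y of lens_wide in the frame of rack between 0.086 and 0.13 m) and x of prism_square in the frame of rack between -0.031 and 0.031 m and z of prism_square in the frame of rack between 0 and 0.008 m and (y of prism_square in the frame of rack between -0.13 and -0.086 m or y of prism_square in the frame of rack between -0.058 and -0.014 m or y of prism_square in the frame of rack between 0.014 and 0.058 m or y of prism_square in the frame of rack between 0.086 and 0.13 m) and ((y of pad_short in the frame of pad_tall above 0 m and ((y of eyepiece_short in the frame of rack above -0.072 m and y of eyepiece_tall in the frame of rack below -0.072 m) or (y of eyepiece_short in the frame of rack above 0 m and y of eyepiece_tall in the frame of rack below 0 m) or (y of eyepiece_short in the frame of rack above 0.072 m and y of eyepiece_tall in the frame of rack below 0.072 m))) or (y of pad_short in the frame of pad_tall below 0 m and ((y of eyepiece_tall in the frame of rack above -0.072 m and y of eyepiece_short in the frame of rack below -0.072 m) or (y of eyepiece_tall in the frame of rack above 0 m and y of eyepiece_short in the frame of rack below 0 m) or (y of eyepiece_tall in the frame of rack above 0.072 m and y of eyepiece_short in the frame of rack below 0.072 m)))) and ((y of pad_wide in the frame of pad_tall above 0 m and ((y of lens_wide in the frame of rack above -0.072 m and y of eyepiece_tall in the frame of rack below -0.072 m) or (y of lens_wide in the frame of rack above 0 m and y of eyepiece_tall in the frame of rack below 0 m) or (y of lens_wide in the frame of rack above 0.072 m and y of eyepiece_tall in the frame of rack below 0.072 m))) or (y of pad_wide in the frame of pad_tall below 0 m and ((y of eyepiece_tall in the frame of rack above -0.072 m and y of lens_wide in the frame of rack below -0.072 m) or (y of eyepiece_tall in the frame of rack above 0 m and y of lens_wide in the frame of rack below 0 m) or (y of eyepiece_tall in the frame of rack above 0.072 m and y of lens_wide in the frame of rack below 0.072 m)))) and ((y of pad_wide in the frame of pad_short above 0 m and ((y of lens_wide in the frame of rack above -0.072 m and y of eyepiece_short in the frame of rack below -0.072 m) or (y of lens_wide in the frame of rack above 0 m and y of eyepiece_short in the frame of rack below 0 m) or (y of lens_wide in the frame of rack above 0.072 m and y of eyepiece_short in the frame of rack below 0.072 m))) or (y of pad_wide in the frame of pad_short below 0 m and ((y of eyepiece_short in the frame of rack above -0.072 m and y of lens_wide in the frame of rack below -0.072 m) or (y of eyepiece_short in the frame of rack above 0 m and y of lens_wide in the frame of rack below 0 m) or (y of eyepiece_short in the frame of rack above 0.072 m and y of lens_wide in the frame of rack below 0.072 m)))) and ((y of pad_square in the frame of pad_tall above 0 m and ((y of prism_square in the frame of rack above -0.072 m and y of eyepiece_tall in the frame of rack below -0.072 m) or (y of prism_square in the frame of rack above 0 m and y of eyepiece_tall in the frame of rack below 0 m) or (y of prism_square in the frame of rack above 0.072 m and y of eyepiece_tall in the frame of rack below 0.072 m))) or (y of pad_square in the frame of pad_tall below 0 m and ((y of eyepiece_tall in the frame of rack above -0.072 m and y of prism_square in the frame of rack below -0.072 m) or (y of eyepiece_tall in the frame of rack above 0 m and y of prism_square in the frame of rack below 0 m) or (y of eyepiece_tall in the frame of rack above 0.072 m and y of prism_square in the frame of rack below 0.072 m)))) and ((y of pad_square in the frame of pad_short above 0 m and ((y of prism_square in the frame of rack above -0.072 m and y of eyepiece_short in the frame of rack below -0.072 m) or (y of prism_square in the frame of rack above 0 m and y of eyepiece_short in the frame of rack below 0 m) or (y of prism_square in the frame of rack above 0.072 m and y of eyepiece_short in the frame of rack below 0.072 m))) or (y of pad_square in the frame of pad_short below 0 m and ((y of eyepiece_short in the frame of rack above -0.072 m and y of prism_square in the frame of rack below -0.072 m) or (y of eyepiece_short in the frame of rack above 0 m and y of prism_square in the frame of rack below 0 m) or (y of eyepiece_short in the frame of rack above 0.072 m and y of prism_square in the frame of rack below 0.072 m)))) and ((y of pad_square in the frame of pad_wide above 0 m and ((y of prism_square in the frame of rack above -0.072 m and y of lens_wide in the frame of rack below -0.072 m) or (y of prism_square in the frame of rack above 0 m and y of lens_wide in the frame of rack below 0 m) or (y of prism_square in the frame of rack above 0.072 m and y of lens_wide in the frame of rack below 0.072 m))) or (y of pad_square in the frame of pad_wide below 0 m and ((y of lens_wide in the frame of rack above -0.072 m and y of prism_square in the frame of rack below -0.072 m) or (y of lens_wide in the frame of rack above 0 m and y of prism_square in the frame of rack below 0 m) or (y of lens_wide in the frame of rack above 0.072 m and y of prism_square in the frame of rack below 0.072 m)))) and distance of dispenser from where it was at the start of the episode below 0.03 m and angle between dispenser's own z axis and vertical below 0.1 rad); the robot touches nothing.
It fails at once if an optic is tipped over (more than 0.6 rad) (angle between any of eyepiece_tall, eyepiece_short, lens_wide, prism_square's own z axis and vertical above 0.6 rad).
It fails at once if a held optic is rammed into the rack (over 0.3 m/s while pressing on it with over 5 N) ((linear speed of eyepiece_tall above 0.3 m/s and contact force between eyepiece_tall and rack above 5 N and contact force between the fingers and eyepiece_tall above 1 N) or (linear speed of eyepiece_short above 0.3 m/s and contact force between eyepiece_short and rack above 5 N and contact force between the fingers and eyepiece_short above 1 N) or (linear speed of lens_wide above 0.3 m/s and contact force between lens_wide and rack above 5 N and contact force between the fingers and lens_wide above 1 N) or (linear speed of prism_square above 0.3 m/s and contact force between prism_square and rack above 5 N and contact force between the fingers and prism_square above 1 N)).
It fails at once if an optic is dropped or thrown (faster than 0.5 m/s with no finger on it) ((linear speed of eyepiece_tall above 0.5 m/s and contact force between the fingers and eyepiece_tall below 0.05 N) or (linear speed of eyepiece_short above 0.5 m/s and contact force between the fingers and eyepiece_short below 0.05 N) or (linear speed of lens_wide above 0.5 m/s and contact force between the fingers and lens_wide below 0.05 N) or (linear speed of prism_square above 0.5 m/s and contact force between the fingers and prism_square below 0.05 N)).
It also fails if it takes over 104 s, if anything falls off the work surface, if the arm or the gripper's body presses on something with over 40 N, if the wrist force passes 120 N, or if a joint passes its speed limit or range.

## Working session

There is one attempt and no reset: what is moved stays moved. The work goes in short steps, each a Python script; the robot and the scene stay as the last script left them, time stands still between calls to the robot, and variables do not carry over. Pictures are saved under pics/ and viewed, at most 14 in all, crops included, and the job is handed in when it is done.

```bash
mkdir -p pics; ls
python3 - <<'E'
from rig import bot
import cv2,numpy as np
for n in("top","scene"):
    c=bot.read_camera(n); cv2.imwrite(f"pics/{n}0.png",c["image"]); np.savez(f"{n}0.npz",**c)
    print(n,c["fovy"],c["cx"],c["cy"],c["eye"],c["attitude"],(c["depth"]>0).mean())
print(bot.read_state())
E
```

```text
pics
top 43.449149233837986 255.40269870377526 187.86015587776544 [ 310.49041004  -10.45572392 1354.69407128] [-0.06676891  0.7091127  -0.69852236  0.06904782] 0.995941162109375
scene 50.72985922286049 261.8843503205279 196.33416070879665 [927.42845717 332.29307443 803.44821274] [-0.10750509  0.35944761  0.88865201 -0.26369998] 0.9961140950520834
{'clock': 0.1, 'joint_positions': array([-1.39762541e+00,  3.00428431e-01,  1.52155511e+00,  1.76264925e-05,
        1.32070222e+00, -6.66078200e-02]), 'qvel': array([-0.00028651, -0.00089285, -0.00129835,  0.0008296 , -0.00047117,
       -0.00150228]), 'effort': array([ 3.30141202e-04, -5.44379354e+01, -3.62366152e+01, -5.90412787e-05,
        3.03347362e-03,  3.03342563e-05]), 'ee_pos': array([ 130.57990715, -534.06519219,  249.75569478]), 'tool_rot': array([-5.46234797e-04,  9.92821987e-01,  1.19600184e-01, -2.05818109e-05]), 'ft_force': array([-0.01692352, -0.21373901,  0.04426087]), 'moment': array([-0.01583647,  0.03779826,  0.01524692]), 'grip_force': 0.0, 'grip_width': 85.60442102030194}
```

View pics/top0.png

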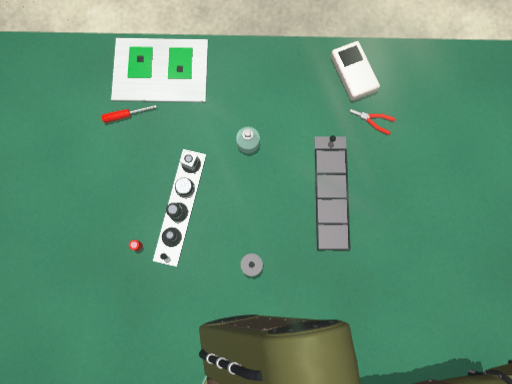

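View pics/scene0.png

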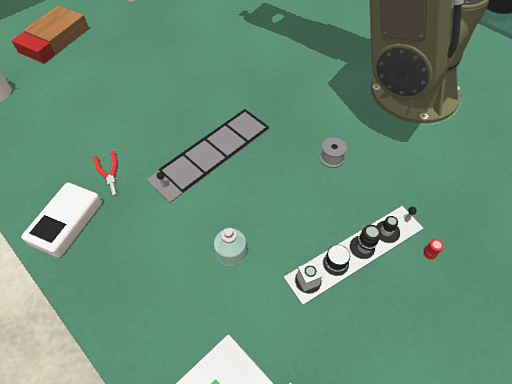

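```bash
cat > h.py <<'E'
import numpy as np, cv2
from scipy.spatial.transform import Rotation as R
def rot(q): return R.from_quat(np.roll(q,-1)).as_matrix()
def pose(c,st=None):
    if "eye" in c: return rot(c["attitude"]),np.array(c["eye"])
    T=np.array(c["mount"]); W=rot(st["tool_rot"]); return W@T[:3,:3],W@T[:3,3]+st["ee_pos"]
def rays(c,uv,A):
    f=192/np.tan(np.radians(c["fovy"])/2); uv=np.atleast_2d(uv)
    return np.c_[(uv[:,0]-c["cx"])/f,(uv[:,1]-c["cy"])/f,np.ones(len(uv))]@A.T
def onplane(c,uv,z,st=None):
    A,e=pose(c,st); d=rays(c,uv,A); return e+d*((z-e[2])/d[:,2])[:,None]
def cloud(c,st=None):
    A,e=pose(c,st); v,u=np.mgrid[:384,:512]
    return (e+rays(c,np.c_[u.ravel(),v.ravel()],A)*c["depth"].reshape(-1,1)).reshape(384,512,3)
E
python3 - <<'E'
from h import *
c={k:v for k,v in np.load("top0.npz").items()}; s={k:v for k,v in np.load("scene0.npz").items()}
P=cloud(c)
print("table z",np.median(P[280:310,60:180,2]))
g=P[...,2]
for name,lo,hi in(("h>25",25,120),):
    m=((g>lo)&(g<hi)).astype(np.uint8); m[300:]=0
    n,l,st,ce=cv2.connectedComponentsWithStats(m)
    for i in range(1,n):
        q=P[l==i]; top=np.percentile(q[:,2],90); t=q[q[:,2]>top-5]
        if len(q)>8: print(np.round(ce[i]),len(q),"top",round(top,1),np.round((t.min(0)+t.max(0))/2,1),np.round(np.ptp(t,axis=0)))
# strip: white
img=c["image"].astype(int)
w=((img.min(2)>190)).astype(np.uint8); w[:140]=0; w[:,230:]=0;w[280:]=0
w=cv2.morphologyEx(w,cv2.MORPH_CLOSE,np.ones((25,25)))
cn=max(cv2.findContours(w,0,2)[0],key=cv2.contourArea); 
p=onplane(c,cn[:,0].astype(float),6)[:,:2].astype(np.float32); print("strip",cv2.minAreaRect(p),p[:,0].min())
m=((g>0)&(img.max(2)-img.min(2)<25)).astype(np.uint8); r=np.zeros_like(m); r[130:256,305:358]=m[130:256,305:358]
r=cv2.morphologyEx(r,cv2.MORPH_OPEN,np.ones((3,3)))
cn=max(cv2.findContours(r,0,2)[0],key=cv2.contourArea)
p=onplane(c,cn[:,0].astype(float),8)[:,:2].astype(np.float32); print("rack",cv2.minAreaRect(p))
a=cv2.resize(c["image"][140:275,120:215],None,fx=4,fy=4,interpolation=2); b=cv2.resize(s["image"][195:310,275:450],None,fx=2.28,fy=2.28,interpolation=2)
o=np.zeros((540,780,3),np.uint8); o[:a.shape[0],:380]=a; o[:b.shape[0],380:380+b.shape[1]]=b; cv2.imwrite("pics/crop1.png",o)
E
```

```text
table z -0.04044236712854854
[355.  69.] 1606 top 43.9 [ 928.3 -298.8   43.7] [171. 132.  10.]
[120. 113.] 34 top 29.3 [783.4 378.8  27.4] [19. 35.  5.]
[109. 116.] 38 top 28.2 [775.7 415.8  27.4] [21. 35.  5.]
[248. 138.] 471 top 81.6 [709.5  11.3  87.1] [31. 30. 21.]
[332. 138.] 35 top 56.3 [ 711.1 -228.7   55.1] [15. 12.  7.]
[189. 159.] 219 top 62.9 [643.7 174.8  62.2] [45. 44.  8.]
[184. 186.] 253 top 50.0 [569.9 187.3  50. ] [47. 45. 10.]
[174. 210.] 204 top 82.8 [497.8 207.9  82.1] [33. 35.  8.]
[170. 235.] 102 top 57.1 [432.2 217.1  56.8] [25. 25.  9.]
[134. 244.] 96 top 47.6 [405.9 314.1  46.6] [22. 25.  8.]
[163. 256.] 35 top 59.9 [374.3 231.   57.9] [11. 12.  6.]
[251. 264.] 397 top 49.4 [357.2  -5.3  48.6] [59. 57.  8.]
strip ((518.31396484375, 202.8289031982422), (76.07450866699219, 328.3450927734375), 77.0685043334961) 352.51816
rack ((566.4617919921875, -229.6118927001953), (327.02392578125, 92.17929077148438), 0.8149738311767578)
```

View pics/crop1.png

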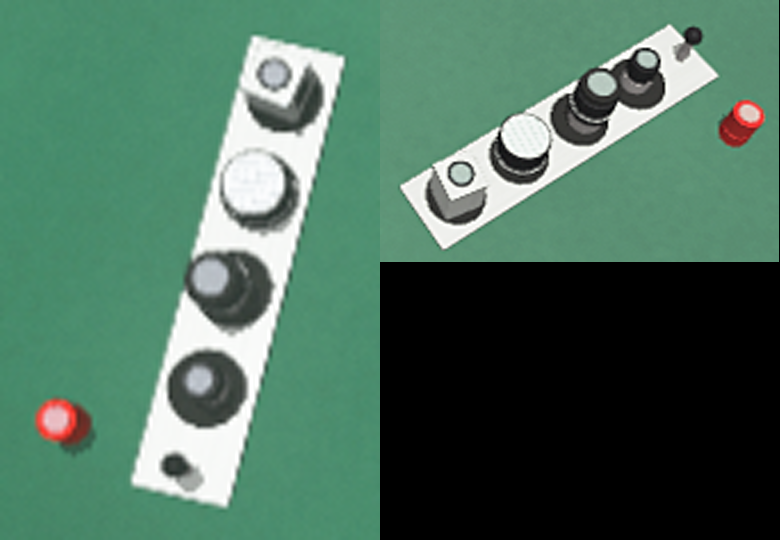

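The top picture shows the strip on the left, with its post near the robot at (163,257). From the post, in order: short eyepiece (171,237), tall eyepiece (177,212), wide lens (184,187), prism (190,163). The rack is on the right, with its post at the far end (333,139).

Possible mix-ups: for the short eyepiece, the red copy at (135,245) and the spool at (251,265), both rejected because neither is black or on a pad. The tall eyepiece at (177,212) is told apart by its height of about 80 mm. The crop confirms the choice.

Next I refine positions with the wrist camera.

```bash
cat >> h.py <<'E'
def Q(a): return np.array([0,np.cos(a/2),np.sin(a/2),0])
def best(bot,p,a):
    c=[]
    for b in (a,a+np.pi,a-np.pi):
        j=bot.ik(p,Q(b))
        if j is not None: c.append((abs(j[5]),b))
    return Q(min(c)[1])
E
python3 - <<'E'
from h import *
from rig import bot
for n,p,a in(("wr",[546,-230,330],0.0),("ws",[520,200,330],-0.21)):
    bot.move_to(p,best(bot,p,a)); bot.dwell(0.3)
    st=bot.read_state(); c=bot.read_camera("wrist")
    cv2.imwrite(f"pics/{n}.png",c["image"]); np.savez(n+".npz",**c,tool_rot=st["tool_rot"],ee_pos=st["ee_pos"])
    print(n,st["clock"],st["joint_positions"].round(2),c["fovy"],np.round(c["mount"],2).tolist())
o=np.vstack([cv2.imread("pics/wr.png"),cv2.imread("pics/ws.png")]); cv2.imwrite("pics/w.png",cv2.resize(o,None,fx=.78,fy=.78,interpolation=3))
E
```

```text
wr 2.2833 [-0.46  0.35  1.27  0.    1.52  1.11] 66.91467423682342 [[-0.0, -0.95, -0.32, 81.68], [1.0, -0.0, -0.0, 0.51], [0.0, -0.32, 0.95, -124.11], [0.0, 0.0, 0.0, 1.0]]
ws 4.5083 [ 0.3   0.27  1.38  0.    1.5  -1.06] 66.91467423682342 [[-0.0, -0.95, -0.32, 81.6], [1.0, -0.0, 0.0, -0.5], [-0.0, -0.32, 0.95, -124.11], [0.0, 0.0, 0.0, 1.0]]
```

View pics/w.png

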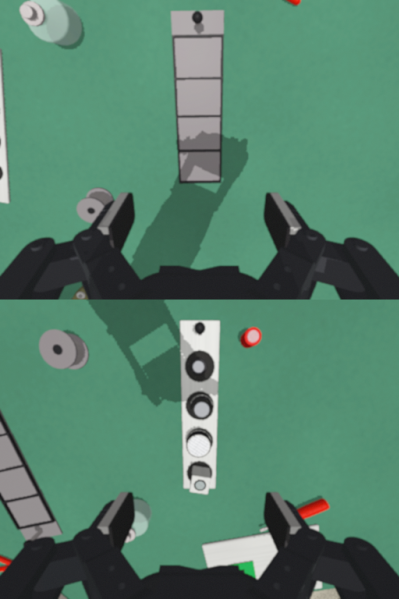

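Run:
```python
from h import *
W={n:dict(np.load(n+".npz").items()) for n in("wr","ws","top0","scene0")}
obj={"short":(432,217,54),"tall":(498,208,80),"wide":(570,187,46),"prism":(644,175,60)}
for n in("ws","top0","scene0"):
    c=W[n]; P=cloud(c,c)
    for k,(x,y,z) in obj.items():
        m=(np.abs(P[...,2]-z)<5)&(np.hypot(P[...,0]-x,P[...,1]-y)<40)
        q=P[m]; 
        if len(q)<10: continue
        uv=np.argwhere(m)[:,::-1].astype(np.float32)
        r=onplane(c,uv,z,c)[:,:2].astype(np.float32)
        h=cv2.convexHull(r); 
        if k=="prism": print(n,k,cv2.minAreaRect(h),np.median(q[:,2]).round(1))
        else: 
            (cx,cy),rad=cv2.minEnclosingCircle(h); print(n,k,round(cx,1),round(cy,1),round(rad,1),np.median(q[:,2]).round(1))
    for nm,x,y,z in(("post",374,231,63),("rpost",711,-229,57)):
        m=(P[...,2]>40)&(np.hypot(P[...,0]-x,P[...,1]-y)<20); print(n,nm,np.round((P[m].min(0)+P[m].max(0))/2,1) if m.any() else 0)
for n in("wr","top0","scene0"):
    c=W[n]; P=cloud(c,c); im=c["image"].astype(int)
    m=((im.max(2)-im.min(2)<25)&(im.max(2)>62)&(np.abs(P[...,0]-560)<170)&(np.abs(P[...,1]+230)<60)&(P[...,2]<9)).astype(np.uint8)
    k,l,s,ce=cv2.connectedComponentsWithStats(m,connectivity=4)
    for i in range(1,k):
        if s[i,4]<150: continue
        cn=max(cv2.findContours((l==i).astype(np.uint8),0,1)[0],key=cv2.contourArea)[:,0].astype(float)
        print(n,np.round(ce[i]),s[i,4],cv2.minAreaRect(onplane(c,cn,4,c)[:,:2].astype(np.float32)))
```

```text
ws short 431.1 217.9 13.7 54.5
ws tall 496.8 209.1 17.9 80.6
ws wide 567.3 188.7 24.1 47.2
ws prism ((641.0614013671875, 175.73768615722656), (35.956825256347656, 37.98779296875), 68.69261169433594) 60.7
ws post [374.2 232.6  53. ]
ws rpost [ 705.5 -225.9   48.1]
top0 short 432.4 217.1 13.8 53.9
top0 tall 499.2 207.7 17.8 80.2
top0 wide 569.9 187.2 23.7 46.6
top0 prism ((643.142333984375, 174.06808471679688), (36.83445358276367, 36.58976745605469), 68.6354751586914) 60.0
top0 post [375.8 232.4  53.8]
top0 rpost [ 712.3 -228.3   52. ]
scene0 short 435.1 218.2 15.0 53.9
scene0 tall 500.6 208.8 18.9 80.1
scene0 wide 571.6 188.8 24.6 46.6
scene0 prism ((645.0703735351562, 175.8485870361328), (36.91330337524414, 36.41998291015625), 67.97866821289062) 60.2
scene0 post [378.3 231.9  49.4]
scene0 rpost [ 713.8 -225.8   49.4]
wr [253.  29.] 1755 ((711.9222412109375, -227.71807861328125), (93.07708740234375, 36.735687255859375), 89.91036224365234)
wr [254.  72.] 3041 ((656.346923828125, -228.797119140625), (87.31120300292969, 69.36467742919922), 89.91651916503906)
wr [255. 124.] 2593 ((582.475
[... 375 characters left out ...]
 -229.72265625), (325.1365051269531, 91.46357727050781), 0.7260391116142273)
scene0 [246. 125.] 571 ((437.5163879394531, -232.37586975097656), (66.75757598876953, 83.3387222290039), 0.5915703773498535)
scene0 [226. 140.] 616 ((509.56842041015625, -231.53936767578125), (67.11475372314453, 83.19612884521484), 0.5802175998687744)
scene0 [205. 155.] 677 ((581.9234008789062, -230.54800415039062), (67.9017105102539, 82.486083984375), 0.9765450358390808)
scene0 [182. 172.] 736 ((654.1884155273438, -229.36077880859375), (68.04176330566406, 82.89208221435547), 0.54952472448349)
scene0 [165. 188.] 433 ((710.517822265625, -225.5453338623047), (39.192989349365234, 93.92036437988281), 0.8578187227249146)
```

```bash
cat > go.py <<'E'
from h import *
from rig import bot
import sys
O={"short":(432.5,217.7,38,28,-.207),"tall":(498.8,208.5,52,40,-.207),"wide":(569.5,188.2,38,48,-.207),"prism":(643,175.2,42,36,-.373)}
D={"short":(654.5,-229.2),"tall":(582.2,-230.5),"wide":(510,-231.6),"prism":(437.4,-232.3)}
H=170
def z_(p,z,**k): return bot.servo_line([p[0],p[1],z],**k)
for k in sys.argv[1:]:
    x,y,z,w,a=O[k]; p=(x,y); d=D[k]
    bot.move_gripper(min(85,w+32)); bot.move_to([x,y,H],best(bot,[x,y,H],a))
    z_(p,z+30,speed=200)
    if z_(p,z,speed=80,until_force=6): print("touched on approach!",bot.read_state()); z_(p,H,speed=100); break
    bot.move_gripper(w-8,grip_force=35); s=bot.read_state(); print(k,"grip",s["grip_width"],s["grip_force"],s["clock"])
    if abs(s["grip_width"]-w)>4: print("bad grasp"); break
    z_(p,z+15,speed=60); z_(p,H,speed=200); print("lifted",bot.read_state()["grip_width"])
    q=[d[0],d[1],H]; bot.move_to(q,best(bot,q,.014)); z_(d,z+10,speed=200)
    t=z_(d,z-7.5,speed=25,until_force=3); s=bot.read_state(); print("down",t,s["ee_pos"].round(1),s["ft_force"].round(1),z-6)
    bot.move_gripper(w+14); z_(d,z+50,speed=100); z_(d,H,speed=250); print("clock",bot.read_state()["clock"])
E
python3 go.py short
python3 -c "
from h import *
from rig import bot
c=bot.read_camera('scene');cv2.imwrite('pics/s1.png',c['image'])"
```

```text
short grip 27.097327805529943 34.24398221075535 7.2667
lifted 27.23825479617208
down True [ 654.5 -229.2   32.6] [-0.9 -0.4  4.6] 32
clock 13.0833
```

View pics/s1.png

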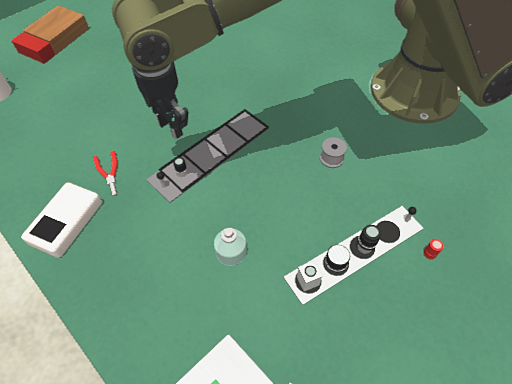

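The scene picture shows the short eyepiece upright in the first pocket, at (180,165), and its pad at (388,232) empty. I continue with the other three.

```bash
python3 go.py tall wide prism
python3 - <<'E'
from h import *
from rig import bot
q=[500,0,300]; bot.move_to(q,best(bot,q,0)); bot.move_gripper(85)
q=[420,150,300]; bot.move_to(q,best(bot,q,0)); bot.dwell(.3)
c=bot.read_camera('scene');cv2.imwrite('pics/s2.png',c['image']); P=cloud(c)
D={"short":(654.5,-229.2,48),"tall":(582.2,-230.5,74),"wide":(510,-231.6,40),"prism":(437.4,-232.3,54),"bottle":(709,11,88)}
for n,c in(("scene",c),("top",bot.read_camera("top"))):
  P=cloud(c)
  for k,(x,y,z) in D.items():
    m=(np.abs(P[...,2]-z)<5)&(np.hypot(P[...,0]-x,P[...,1]-y)<35)
    if m.any(): h=cv2.convexHull(onplane(c,np.argwhere(m)[:,::-1].astype(float),z)[:,:2].astype(np.float32)); print(n,k,np.round(cv2.minEnclosingCircle(h)[0],1),np.median(P[m][:,2]).round(1),np.ptp(P[m][:,2]).round(1))
print(bot.read_state()["clock"])
E
```

```text
tall grip 39.06867933279854 35.08719563484192 16.9417
lifted 39.419178575395684
down True [ 582.2 -230.5   46.5] [-0.1 -0.6  5. ] 46
clock 22.5917
wide grip 47.39923632931076 36.20877385139465 26.475
lifted 47.21344234897111
down True [ 509.9 -231.5   32.6] [-0.4  0.7  5.6] 32
clock 32.325
prism grip 35.62287623107847 36.02394104003906 35.8917
lifted 35.4022621350049
down True [ 437.4 -232.2   36.4] [-0.8  0.9  6.5] 36
clock 41.5417
scene short [ 658.4 -227.3] 47.7 7.2
scene tall [ 586.4 -227.9] 73.8 8.1
scene wide [ 515.1 -228.8] 40.3 8.8
scene prism [ 440.9 -229.9] 53.6 9.0
scene bottle [709.3  14.3] 91.0 9.7
top short [ 656.4 -229.1] 48.3 9.5
top tall [ 584.3 -230.2] 73.7 9.7
top wide [ 512.  -230.5] 40.9 9.7
top prism [ 438.9 -232.4] 54.3 9.8
top bottle [708.6  11.1] 88.2 9.2
45.825
```

View pics/s2.png

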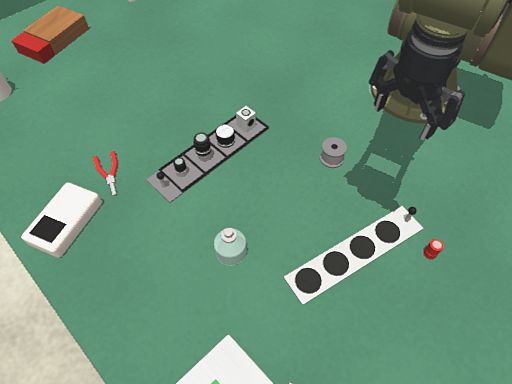

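The picture shows all four optics upright in the rack. From the post, they are short (180,165), tall (203,143), wide (225,134) and prism (246,117). The pads are empty and the bottle stands unmoved at (230,245).

```bash
python3 -c "
from rig import bot
print(bot.finish_job())"
```

```text
the job is handed in; nothing more can be done
None
```

I moved all four optics into the rack in the strip's order (short eyepiece, tall eyepiece, wide lens, prism from the post end), upright in their pockets with the bottle unmoved, and handed the job in at about 46 s; no verdict was returned.

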